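# Changeover of a board stop gauge

### The arm

A 6-joint arm with a two-finger parallel gripper is mounted at the origin on a cart in front of the work surface, level with it; the furniture and walls round the work are solid. World frame = base frame: x ahead of the robot, y to its left, z up, the work surface at z = 0. Lengths are in m, angles in degrees, forces in N, time in s.
With the tool pointing down it reaches from about 0.4 to 0.825 m from the base axis. Payload 7 kg.
Tool frame: the origin (TCP) lies midway between the tips of the shut fingers; the grasp point (between the pads) lies 19 mm behind it (hold_point_z is the distance from the TCP to the grasp point, in m); z points along the fingers, y is the line along which they close (so a half turn about z gives the same grasp; the last joint's range is limited). The gripper opens to 88 mm and grips with 3 to 60 N. Pads are 19 mm wide; open, the fingers measure 130 mm over their backs; the gripper's body (78 mm by 193 mm) begins 47 mm behind the grasp point.
Start: joints at [86.58, 20.546, 0.682, 0, -70.136, -16.507], TCP at [0.23, 0.635, 0.227] pointing down, gripper open.
Joint ranges: [-176.03, 176.03], [-82.01, 121.73], [-58.28, 71.71], [-173.87, 95.51], [-174.79, -0.11], [-173.66, 173.66]. Speed limits (degrees/s): [136.94, 136.94, 172.46, 180, 180, 180].

### API

Orientations are given as [roll, pitch, yaw] about the fixed x, y, z axes, in that order (R = Rz(yaw) Ry(pitch) Rx(roll)).
In Python, from plant import get_state, capture, close_job, hold_point_z gives the robot as it stands.
- The arm moves only by the shell command python3 -m inch 'ROWS' [FORCE]. ROWS is text: rows parted by semicolons, each of 5 numbers parted by spaces: the shift along the tool's x, y, z normalised to -1 to 1, where 1 is 0.15 m, then the turn about the tool's z normalised to -1 to 1, where 1 is 360 degrees, then the opening, from 0 (shut) to 1 (fully open). In form: tx ty tz spin grip; .... A call has exactly 8 rows; each row shifts and turns the commanded pose from where the row before left it, along the tool's axes as they then stand; what a row does not reach is not made up. A row lasts 1/8 s, in which the tool goes at most 62.5 mm and 10.7 degrees, less where a joint would pass 70% of its speed; a pose out of reach is approached as far as the arm can. A call with a number of a shift or a turn outside -1 to 1 is refused whole. A call with a gripper value outside its range is refused whole. The fingers move at their own pace and stop on an object; FORCE is the grip in N (left out, the last holds). Time passes only in rows, so rows that do not move let the fingers close, or fill a call up. It gives the time, the measured TCP pose, the force, the opening and the grip force at its end, in the units of the state.
- get_state(): the state, without advancing time (a new reading comes with each control period).
- capture(name): name is "scene" or "top" or "wrist"; returns a dict with "color" (384x512x3 uint8, blue, green, red), "mtx" (3x3 intrinsics, pixels), "R" (3x3) and "t" (3): a world point X has camera coordinates R X + t. Camera axes: x right, y down, z forward; pixel columns grow to the right and rows downward; lengths in m; the calibration is good to about 2 mm. A picture is of the moment at which its call begins. There is no depth.
- close_job(): hands the job in; it is judged then, once.
The state is a dict: "time_s": time; "joints": joint angles; "qd": joint speeds; "joint_torque": joint torques, N m; "tcp_pos": TCP position; "eef_rot": TCP orientation; "contact_force": force on the tool from outside, world axes, zero at the start; "moment": the same for the moment, N m; "gripper_width": finger opening in m; "gripper_force": force on a finger pad.
Only numpy, scipy, OpenCV 4.12 (cv2) and the standard library are available. Lean on these libraries where they do the work, as an engineer would, in place of code of your own. Each camera call takes 0.05 s, during which the arm holds its last target. There are 200 camera calls.

### The job

The stop gauge is being set up for the next batch: take the circuit board that lies on the gauge and lower it into the small open bin, without dropping it from a height. Turn the gauge's black knob until the pointer on the sliding stop lines up, tip opposite tip, with the pointed clip on the scale rail (not with the square-nosed clip). Leave the flux bottle, label roll and multimeter where they stand.

Things in the scene. Friction and masses are not known exactly. Their poses are not given: they have to be found in the camera images.
- gauge: Stop gauge, fixed: aluminium bed 110 x 278 x 10 mm. Origin on the bench; x across the bed (away from the robot), y along it from fence (y -154 to -142 mm, 26 high) to knob (x 0, y +89, on a grey housing 40 high). The board lies on the bed by the fence. Sliding steel stop, 48 x 24 mm, top 40 high, moves along y near y = 0. Scale rail at x -47, y -50 to 50, 30 high; its clips 41.5 high.
- pointer_tip (a point): Tip of the dark steel cone (14 mm thick, 15 long) on the sliding stop; it points in the gauge's -x towards the scale rail, 31 mm above the bench, and moves along the gauge's y with the stop.
- mark_tip (a point): Cone tip of the pointed clip, fixed on the scale rail; points in the gauge's +x at the stop, 31 mm above the bench; axes parallel to the gauge's. Lined up, both tips have the same gauge y and are 2 mm apart in x. The other clip, as big (16 mm wide), has a blunt square nose and is not the mark; either clip may be nearer the knob, some 20 mm from gauge y = 0.
- knob_top (a point): Centre of the top of the black round ribbed knob, 80 mm above the bench: a cylinder 37 mm in diameter (39 over its ribs), 35 mm high, axis vertical, its underside 45 mm above the bench. Grip it across its diameter from above, at any yaw.
- knob (a joint): Turn of the knob in rad, counter-clockwise seen from above, -3.3 to +3.3. Each rad counter-clockwise drives stop and pointer 10 mm along the gauge's +y (towards the knob), clockwise drives them back; at 0 the pointer is at gauge y = 0. Light friction (0.06 N m); stays where it is left.
- board: Loose circuit board, 53 x 90 mm (x by y), 30 high over its parts, 0.08 to 0.17 kg, on the gauge's bed (10 mm high), its y along the gauge's y. Origin: centre of the underside, z up. Grasp by the transformer, at x -14 to +19, y -33 to +14 mm in its frame, from 5 to 30 mm above the underside, closing along the board's x (33 mm wide). Another tall part at x -22 to +1, y +11 to +34.
- bin: Small blue open bin, fixed, 160 x 120 x 50 mm (its x by its y by height), walls 2 to 3 mm, floor 2 mm; the wall at its -x end is lower, 27 mm. It stands on a 3 mm mat; origin at the centre of its underside, z up.
- flux_bottle: White flux bottle, 34 mm in diameter, 114 mm high, loose bystander. Origin at the centre of its underside.
- label_roll: White label roll, 56 mm in diameter, 30 mm high, loose bystander. Origin at the centre of its underside.
- multimeter: Orange handheld multimeter, 139 x 67 x 43 mm, loose bystander. Origin at the centre of its underside.
There are look-alikes about, which are no part of the job. What is shaped like the board but green is not meant.

How it is judged (in metres and radians):
At the end, for the whole second after the job is handed in: The pointer tip is within 3 mm of the pointed clip's tip along the gauge's y, the knob at rest; the board lies at rest inside the bin, the centre of its underside between the walls and less than 40 mm above the bin's underside (y of pointer_tip in the frame of mark_tip between -0.003 and 0.003 m and velocity of joint knob between -0.05 and 0.05 rad/s and x of board in the frame of bin between -0.075 and 0.075 m and y of board in the frame of bin between -0.055 and 0.055 m and z of board in the frame of bin below 0.04 m and linear speed of board below 0.02 m/s); the robot touches nothing.
It fails at once if the board is let go from a height (its underside more than 100 mm above the bench) (height (world z) of board above 0.1 m and contact force between the fingers and board below 0.02 N).
It fails at once if the flux bottle, label roll or multimeter is shifted more than 40 mm (distance of any of flux_bottle, label_roll, multimeter from where it was at the start of the episode above 0.04 m).
It also fails if it takes over 72 s, if anything falls off the work surface, if the arm or the gripper's body presses on something with over 40 N, if the wrist force passes 120 N, or if a joint passes its speed limit or range.

## Working session

There is one attempt and no reset: what is moved stays moved. The work goes in short steps, Python scripts to look and compute and a shell command to move; the robot and the scene stay as the last step left them, time stands still between calls to the robot, and variables do not carry over. Pictures are saved under pics/ and viewed, at most 10 in all, crops included, and the job is handed in when it is done.

```bash
mkdir -p pics; ls; python3 - <<'E'
from plant import *
import cv2
for n in ("scene","top","wrist"):
    c=capture(n); cv2.imwrite(f"pics/{n}0.png",c["color"])
    print(n,c["mtx"].round(1).tolist(),c["R"].round(3).tolist(),c["t"].round(3).tolist())
s=get_state();print(s,hold_point_z)
E
```

```text
pics
scene [[462.8, 0.0, 256.7], [0.0, 462.8, 189.3], [0.0, 0.0, 1.0]] [[0.5, -0.866, 0.015], [-0.568, -0.341, -0.749], [0.653, 0.366, -0.663]] [-0.364, 0.389, 1.055]
top [[432.7, 0.0, 249.0], [0.0, 432.7, 189.8], [0.0, 0.0, 1.0]] [[0.003, -1.0, -0.027], [-0.995, -0.0, -0.101], [0.101, 0.027, -0.995]] [-0.058, 0.608, 1.29]
wrist [[346.0, 0.0, 254.8], [0.0, 346.0, 188.0], [0.0, 0.0, 1.0]] [[-0.341, -0.94, 0.002], [-0.909, 0.33, 0.256], [-0.241, 0.086, -0.967]] [0.675, -0.032, 0.39]
{'time_s': 0.15, 'joints': array([ 8.65789113e+01,  2.05820986e+01,  6.48244115e-01, -1.32971817e-02,
       -7.01370795e+01, -1.65069993e+01]), 'qd': array([ 0.03603242, -0.022907  ,  0.12818233,  0.09968163, -0.07799099,
       -0.03237711]), 'joint_torque': array([-1.32559493e-03, -5.83276999e+01,  2.93292975e+01,  7.00128391e+00,
        8.74028978e-03, -1.18376634e-04]), 'tcp_pos': array([0.2299748 , 0.63423983, 0.22585947]), 'eef_rot': array([ 1.79928437e+02, -8.16947978e-03, -1.99326086e+01]), 'contact_force': array([-0.08386448,  0.89790169,  0.05765716]), 'moment': array([0.02376813, 0.03116098, 0.00244164]), 'gripper_force': 0.0, 'gripper_width': 0.08726516469272853} 0.0188
```

View pics/top0.png

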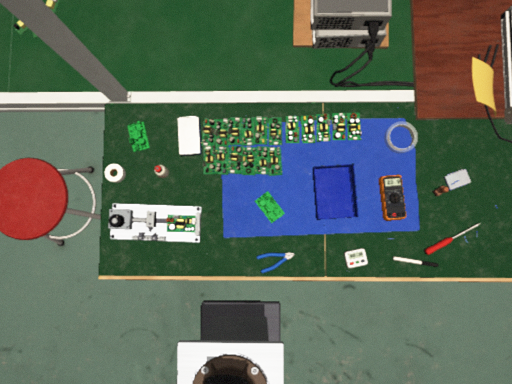

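View pics/scene0.png

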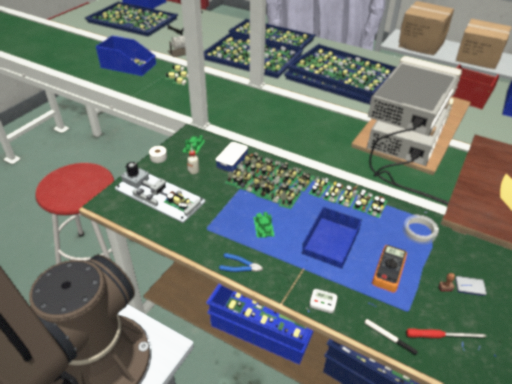

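The top view shows the gauge at about (155,223): knob at (118,218), board at (182,223) at its right end. The bin is at (335,192), the multimeter at (393,198), the roll at (114,173) and the bottle at (160,170). The scene view agrees.

```bash
python3 - <<'E'
import cv2,numpy as np
t=cv2.imread("pics/top0.png")[155:255,95:215]; s=cv2.imread("pics/scene0.png")[145:225,105:215]
a=cv2.resize(t,None,fx=6,fy=6,interpolation=cv2.INTER_CUBIC);cv2.imwrite("pics/tc.png",a)
w=cv2.imread("pics/wrist0.png");cv2.imwrite("pics/w0.png",cv2.resize(w,(768,576)))
E
```

```text
(no output)
```

View pics/tc.png

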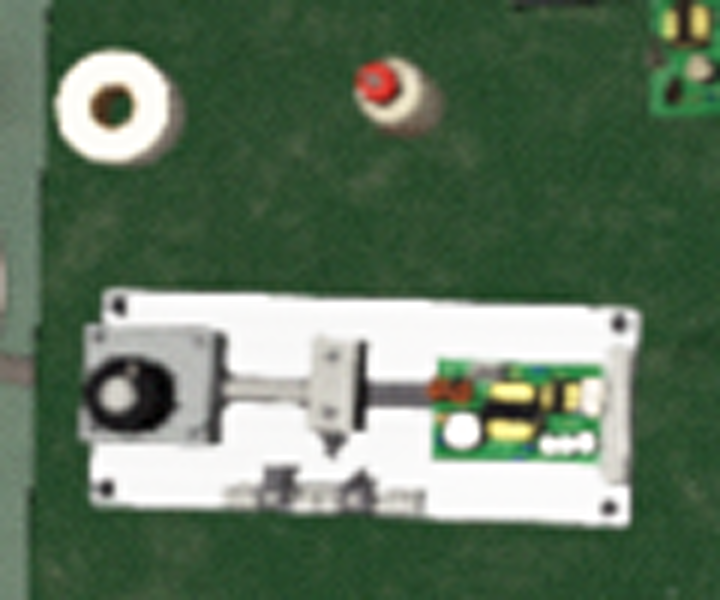

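View pics/w0.png

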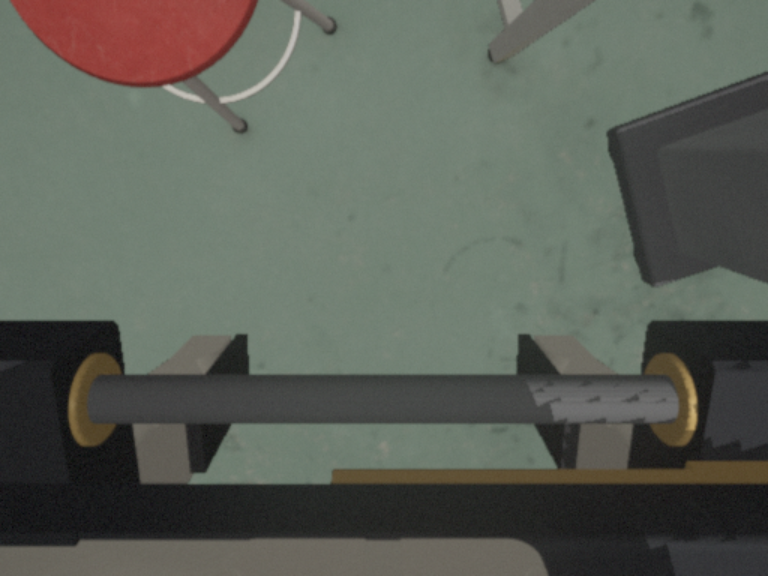

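The crop shows the knob at crop (128,395), the stop with its pointer at (332,450), the square-nosed clip at (280,485) and a clip that looks pointed at (358,485). The board is on the bed at (515,410). The wrist view shows only the floor, the stool and the fingers.

```bash
cat > h.py <<'E'
import numpy as np, cv2
from plant import *
def ray(c,uv,z):
    "pixels (n,2) onto the plane world z"
    uv=np.atleast_2d(np.asarray(uv,float)); d=np.c_[uv,np.ones(len(uv))]@np.linalg.inv(c["mtx"]).T@c["R"]
    o=-c["R"].T@c["t"]; return (o+d*((z-o[2])/d[:,2])[:,None])[:,:2]
def proj(c,X):
    p=(np.atleast_2d(X)@c["R"].T+c["t"])@c["mtx"].T; return p[:,:2]/p[:,2:]
def big(m,k=3):
    m=cv2.morphologyEx(m.astype(np.uint8),cv2.MORPH_CLOSE,np.ones((k,k)))
    return max(cv2.findContours(m,0,1)[0],key=cv2.contourArea)[:,0].astype(np.float32)
def rect(P):
    (x,y),(a,b),t=cv2.minAreaRect((P*1000).astype(np.float32)); return [round(v,1) for v in (x,y,a,b,t)]
def gauge(P,g,th):
    c,s=np.cos(th),np.sin(th); return np.asarray(g)+np.asarray(P)@np.array([[c,s],[-s,c]])
E
python3 - <<'E'
from h import *
c=capture("top"); im=c["color"]; hsv=cv2.cvtColor(im,cv2.COLOR_BGR2HSV)
def m(b,r0,r1,c0,c1):
    z=np.zeros(b.shape,bool); z[r0:r1,c0:c1]=b[r0:r1,c0:c1]; return z
H,S,V=cv2.split(hsv)
k=[(105,290),(640,310),(628,525),(90,505)]
P=ray(c,np.array(k)/6+[95,155],.01); print("corners",P.round(4).tolist(),P.mean(0))
print("bed white",rect(ray(c,big(m((S<60)&(V>110),198,248,100,206),9),.01)))
print("board green",rect(ray(c,big(m((S>90)&(H>35)&(H<85)&(V>90),210,236,160,200),5),.012)))
print("knob",ray(c,np.array([(126,394)])/6+[95,155],.08))
k=np.array([(332,455),(280,468),(358,470)])/6+[95,155]; print("ptr,sq,pt",ray(c,k,.031))
print("bin dark?",[im[r,335].tolist() for r in (150,160,166,170,190,214,218,224)])
dark=m((H>105)&(H<130)&(S>150)&(V<120),150,230,300,370)
print("bin",rect(ray(c,big(dark),.053)), cv2.boundingRect(big(dark)))
for n,(r0,r1,c0,c1) in dict(roll=(160,188,100,128),).items(): print(n,rect(ray(c,big(m((S<60)&(V>150),r0,r1,c0,c1)),.03)))
print("bottle",ray(c,np.array([(376,85)])/6+[95,155],.114))
print("meter",rect(ray(c,big(m((H<20)&(S>150)&(V>120),165,225,375,412),9),.04)))
b=cv2.resize(im[150:235,295:420],None,fx=5,fy=5,interpolation=cv2.INTER_CUBIC);cv2.imwrite("pics/bin.png",b)
E
```

```text
corners [[0.5679, 0.3682], [0.5579, 0.0895], [0.4479, 0.0941], [0.4571, 0.372]] [0.50772046 0.23096189]
bed white [509.8, 236.3, 287.3, 113.9, 87.9]
board green [504.5, 153.9, 84.6, 47.2, 83.1]
knob [[0.51210342 0.33175117]]
ptr,sq,pt [[0.48295644 0.24201577]
 [0.47632892 0.26833494]
 [0.47544408 0.22858379]]
bin dark? [[182, 94, 61], [185, 92, 68], [79, 26, 19], [173, 66, 47], [170, 63, 45], [171, 61, 49], [117, 57, 38], [185, 94, 64]]
bin [601.6, -313.5, 158.0, 123.1, 3.8] (313, 164, 45, 56)
roll [663.4, 363.1, 56.5, 56.1, 1.9]
bottle [[0.65963869 0.20415796]]
meter [584.8, -486.8, 132.2, 62.1, 5.6]
```

View pics/bin.png

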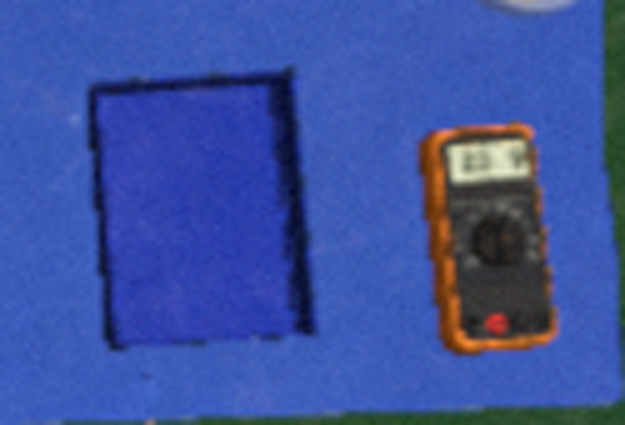

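The bin shows at crop (205,210), its long side along world x (yaw about 4°), and the meter is well clear at (490,240). First move: spin to line up with the gauge, then travel so that the wrist camera sees it.

```bash
python3 -m inch '0 0 0 .025 1; 0 0 0 .025 1; 0 0 0 .025 1; 0 0 0 .025 1; 0 0 0 .025 1; 0 0 0 .025 1; 0 0 0 .025 1; 0 0 0 .025 1' 20
python3 -m inch '.27 -.218 0 0 1; .27 -.218 0 0 1; .27 -.218 0 0 1; .27 -.218 0 0 1; .27 -.218 0 0 1; .27 -.218 0 0 1; .27 -.218 0 0 1; .27 -.218 0 0 1'
python3 - <<'E'
from h import *
c=capture("wrist"); cv2.imwrite("pics/w1.png",cv2.resize(c["color"],(768,576),interpolation=cv2.INTER_CUBIC)); s=get_state(); print(s["tcp_pos"],s["eef_rot"],s["joints"].round(1))
np.savez("w1.npz",**c)
E
```

```text
time_s: 1.2
tcp_pos: [0.23, 0.6344, 0.2263]
eef_rot: [180.0, -0.0, -92.2]
contact_force: [0.1, 0.7, -0.2]
gripper_width: 0.0877
gripper_force: 0.0
time_s: 2.2
tcp_pos: [0.4813, 0.3005, 0.2267]
eef_rot: [-180.0, 0.0, -91.9]
contact_force: [0.0, 0.1, -0.5]
gripper_width: 0.0877
gripper_force: 0.0
[0.48348943 0.29649576 0.22655268] [-1.79997383e+02 -8.76440272e-02 -9.20271622e+01] [ 51.3  10.5 -13.2   0.1 -66.4 -53.4]
```

View pics/w1.png

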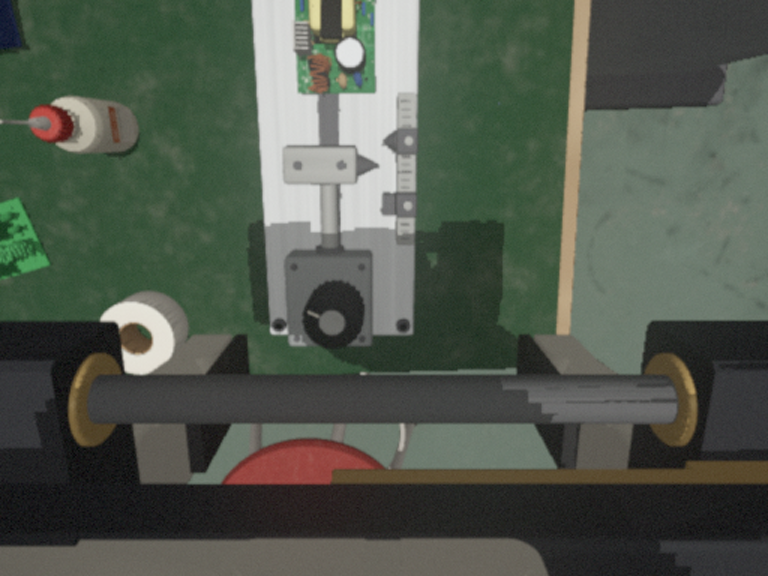

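The wrist view shows the pointed clip's tip at (384,141), the pointer tip at (380,166), the square clip at (386,205) and the knob cap at about (332,322). So the mark lies on the fence side, and the knob has to turn clockwise.

```bash
python3 - <<'E'
from h import *
c=dict(np.load("w1.npz")); f=lambda *k:ray(c,np.array(k)/1.5,0) 
r=lambda k,z:ray(c,np.array([k])/1.5,z)[0]
pt,mk,sq=r((380,166),.031),r((384,141),.031),r((384,205),.031)
E1,E2=r((261.5,150),.01),r((271,333),.01); F1,F2=r((418.5,150),.01),r((412.5,333),.01)
th1=np.arctan2(-(E2-E1)[0],(E2-E1)[1]);th2=np.arctan2(-(F2-F1)[0],(F2-F1)[1]);print("yaw",np.degrees([th1,th2]),"knob end",(E2+F2)/2)
th=np.radians(-2.05); yh=np.array([-np.sin(th),np.cos(th)]); xh=np.array([np.cos(th),np.sin(th)])
print("pt",pt,"mk",mk,"sq",sq,"dy mm",(mk-pt)@yh*1e3,"dx",(mk-pt)@xh*1e3)
g=(mk+sq)/2; print("origin y approx",g)
print("cap",r((332,322),.08), r((332,322),.085))
im=c["color"]; v=im.max(2); 
for row in (205,210,214): print(row,v[row,195:250].tolist())
E
```

```text
yaw [-2.28316762 -2.84951328] knob end [0.51557488 0.37130228]
pt [0.48173562 0.24638752] mk [0.47854368 0.23041717] sq [0.47992434 0.27231976] dy mm -16.0743116367154 dx -2.6186074829742383
origin y approx [0.47923401 0.25136846]
cap [0.51450852 0.33796443] [0.51393587 0.33623698]
205 [99, 99, 102, 103, 99, 99, 100, 86, 52, 47, 35, 41, 41, 45, 36, 34, 37, 44, 42, 40, 42, 38, 40, 44, 44, 43, 48, 43, 39, 38, 38, 42, 40, 44, 44, 45, 41, 47, 43, 43, 43, 37, 44, 39, 40, 40, 42, 52, 85, 98, 100, 97, 86, 112, 135]
210 [101, 98, 101, 99, 100, 97, 79, 55, 39, 36, 48, 53, 64, 89, 111, 123, 123, 98, 76, 85, 103, 106, 108, 107, 106, 106, 107, 107, 108, 108, 109, 106, 95, 71, 52, 39, 39, 44, 40, 42, 39, 43, 42, 42, 42, 36, 41, 62, 93, 101, 99, 96, 91, 112, 136]
214 [93, 96, 99, 98, 99, 93, 71, 43, 37, 29, 38, 36, 40, 36, 33, 43, 38, 68, 97, 107, 109, 109, 107, 108, 108, 107, 108, 109, 107, 107, 105, 107, 105, 105, 84, 59, 42, 37, 41, 43, 43, 39, 40, 40, 43, 40, 44, 80, 94, 102, 100, 95, 89, 112, 133]
```

```bash
python3 -m inch '-.135 -.095 .1 0 1; -.135 -.095 .1 0 1; 0 0 .2 0 1; 0 0 .2 0 1; 0 0 0 0 1; 0 0 0 0 1; 0 0 0 0 1; 0 0 0 0 1'
python3 - <<'E'
from h import *
c=capture("wrist"); cv2.imwrite("pics/w2.png",cv2.resize(c["color"],(768,576),interpolation=cv2.INTER_CUBIC)); s=get_state(); print(s["tcp_pos"],s["eef_rot"],s["joints"].round(1))
E
```

```text
time_s: 3.25
tcp_pos: [0.5108, 0.3419, 0.1377]
eef_rot: [-179.9, 0.1, -91.9]
contact_force: [-0.8, 0.1, -1.1]
gripper_width: 0.0875
gripper_force: 0.0
[0.51070352 0.34171041 0.13747863] [-1.79949667e+02  6.31595636e-02 -9.19269991e+01] [ 52.   18.9 -14.2   0.  -56.9 -53.9]
```

View pics/w2.png

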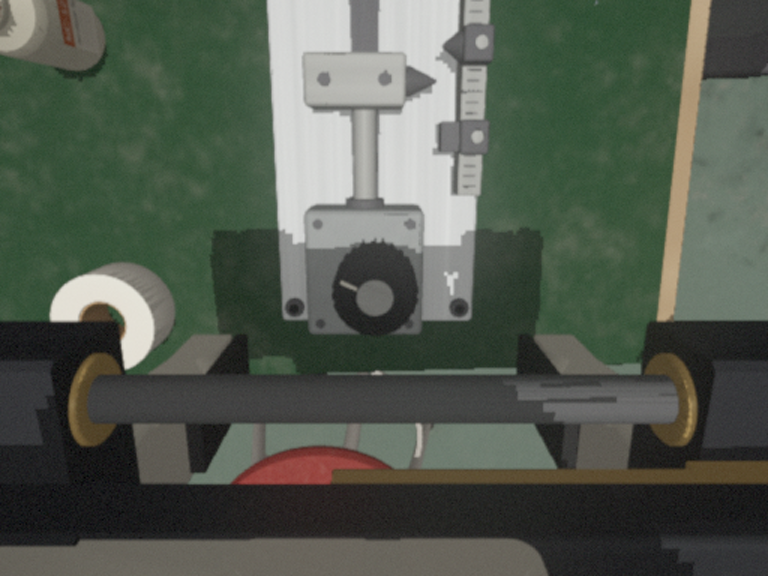

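Close view: pointer tip at (436,81), mark tip at (444,45), knob cap at (375,296), roll and bottle clear.

```bash
python3 - <<'E'
from h import *
c=capture("wrist"); r=lambda k,z:ray(c,np.array([k])/1.5,z)[0]
print("knob",r((375,297),.08),r((375,297),.082)); pt,mk=r((436,81),.031),r((444,45.5),.031)
th=np.radians(-2.3); print(pt,mk,(mk-pt)@[-np.sin(th),np.cos(th)]*1e3)
b1,b2=r((282,320),.01),r((472,320),.01); print((b1+b2)/2)
p=get_state()["tcp_pos"]; d=r((375,297),.081)-p[:2]; y=np.radians(-91.93)
print(p,"tool xy units",d@[np.cos(y),np.sin(y)]/.15,d@[np.sin(y),-np.cos(y)]/.15,"z",(p[2]-.052)/.15)
E
```

```text
knob [0.51438653 0.3376767 ] [0.51433452 0.33708375]
[0.48244298 0.24548885] [0.47856498 0.2299374 ] -15.694555735461076
[0.51558497 0.37239424]
[0.51062986 0.34166543 0.1372876 ] tool xy units 0.027714207509365787 -0.02581913818271363 z 0.568584011421201
```

```bash
python3 -m inch '.028 -.026 .14 0 1; 0 0 .14 0 1; 0 0 .14 0 1; 0 0 .14 0 1; 0 0 0 0 1; 0 0 0 0 0; 0 0 0 0 0; 0 0 0 0 0' 15
python3 -m inch '0 0 0 0 0; 0 0 0 0 0; 0 0 0 0 0; 0 0 0 0 0; 0 0 0 0 0; 0 0 0 0 0; 0 0 0 .01 0; 0 0 0 .02 0'
```

```text
time_s: 4.35
tcp_pos: [0.5145, 0.3375, 0.0534]
eef_rot: [-180.0, 0.1, -91.9]
contact_force: [0.1, -0.4, -0.7]
gripper_width: 0.0629
gripper_force: 0.0
time_s: 5.35
tcp_pos: [0.5143, 0.3371, 0.0526]
eef_rot: [-180.0, -0.0, -102.9]
contact_force: [0.3, 0.2, 0.5]
gripper_width: 0.0365
gripper_force: 15.0
```

```bash
python3 -m inch '0 0 0 .0275 0; 0 0 0 .0275 0; 0 0 0 .0275 0; 0 0 0 .0275 0; 0 0 0 .0275 0; 0 0 0 .0275 0; 0 0 0 .0275 0; 0 0 0 .0275 0'
python3 -m inch '0 0 0 0 0; 0 0 0 0 0; 0 0 0 0 1; 0 0 0 0 1; 0 0 0 0 1; 0 0 0 0 1; 0 0 -.15 0 1; 0 0 -.3 0 1'
python3 -m inch '0 0 -.3 -.02 1; 0 0 -.3 -.029 1; 0 0 0 -.029 1; 0 0 0 -.029 1; 0 0 0 -.029 1; 0 0 0 -.029 1; 0 0 0 -.029 1; 0 0 0 -.029 1'
```

```text
time_s: 6.35
tcp_pos: [0.5143, 0.3371, 0.0526]
eef_rot: [-180.0, 0.0, 177.8]
contact_force: [0.1, -0.6, 1.3]
gripper_width: 0.0364
gripper_force: 15.0
time_s: 7.35
tcp_pos: [0.5132, 0.3361, 0.1188]
eef_rot: [-179.8, -0.2, 178.1]
contact_force: [0.8, 0.7, 0.1]
gripper_width: 0.0865
gripper_force: 0.0
time_s: 8.35
tcp_pos: [0.5141, 0.3371, 0.21]
eef_rot: [180.0, -0.0, -101.3]
contact_force: [0.4, -0.8, 1.4]
gripper_width: 0.0878
gripper_force: 0.0
```

```bash
python3 -m inch '0 0 0 -.025 1; .2 .02 .05 0 1; .2 .02 .05 0 1; .2 .02 .05 0 1; 0 0 0 0 1; 0 0 0 0 1; 0 0 0 0 1; 0 0 0 0 1'
python3 - <<'E'
from h import *
c=capture("wrist"); cv2.imwrite("pics/w3.png",cv2.resize(c["color"],(768,576),interpolation=cv2.INTER_CUBIC)); s=get_state(); print(s["tcp_pos"],s["eef_rot"],s["joints"].round(1)); np.savez("w3.npz",**c)
E
```

```text
time_s: 9.35
tcp_pos: [0.5012, 0.2482, 0.1875]
eef_rot: [-180.0, 0.0, -92.6]
contact_force: [-0.8, -0.2, 0.2]
gripper_width: 0.0875
gripper_force: 0.0
[0.50113001 0.24818111 0.1875223 ] [ 1.79999685e+02  3.00911318e-03 -9.26160483e+01] [ 46.4  11.4 -17.4  -0.  -61.2 -49. ]
```

View pics/w3.png

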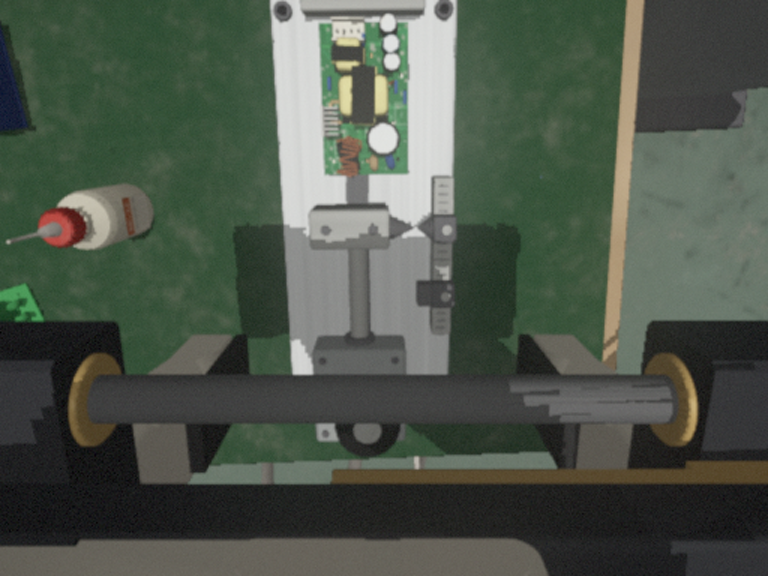

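The two tips now meet at about (413,228). The board lies at cols 320–408, rows 22–175, the transformer at (363,95) and the capacitor at (383,138).

```bash
python3 - <<'E'
from h import *
c=dict(np.load("w3.npz")); im=c["color"]; r=lambda k,z:ray(c,np.array([k])/1.5,z)[0]
H,S,V=cv2.split(cv2.cvtColor(im,cv2.COLOR_BGR2HSV)); m=np.zeros(H.shape,bool); m[8:122,200:285]=((S>70))[8:122,200:285]
k=big(m,9); print("bbox",cv2.boundingRect(k)); R=rect(ray(c,k,.0125)); print("board",R)
K=ray(c,np.array([(320,22),(407,22),(409,175),(324,175)])/1.5,.0125); print(K.round(4).tolist(),K.mean(0))
y1=(K[3]+K[2]-K[0]-K[1]); th=np.arctan2(-y1[0],y1[1]); print("yaw",np.degrees(th))
g=im[140:164,255:300].max(2); np.set_printoptions(linewidth=250); print(g[:,8:34])
b=K.mean(0); t=gauge([.0025,-.005],b,th); print("grasp",t,"yellow",r((363,95),.035)); d=t-[.5011,.2482]; y=np.radians(-92.6)
print(d@[np.cos(y),np.sin(y)]/.15,d@[np.sin(y),-np.cos(y)]/.15,(.1875-.018)/.15)
E
```

```text
bbox (213, 16, 59, 102)
board [508.4, 155.0, 87.4, 51.1, 88.0]
[[0.532, 0.1093], [0.481, 0.1117], [0.4827, 0.1997], [0.5362, 0.1972]] [0.50799873 0.15447728]
yaw -1.9346538932908435
[[214 214 216 213 213 213 213 215 214 213 215 217 216 215 215 214 216 215 215 215 215 217 218 210 159 109]
 [214 214 216 214 213 212 214 213 213 214 215 217 216 214 214 215 216 217 216 214 216 216 204 189 145 104]
 [213 214 215 213 212 212 214 213 213 214 217 216 215 213 214 216 215 216 214 212 213 211 182 154 118  96]
 [210 212 214 214 212 213 214 213 212 213 217 217 216 213 214 215 216 215 201 192 193 193 167 141 106  86]
 [186 192 209 213 211 212 214 214 213 212 216 218 215 214 214 215 215 214 195 168 155 151 142 119  95  82]
 [121 140 187 207 209 210 212 213 211 213 216 215 215 213 213 214 214 202 189 164 146 135 117  96  87  80]
 [ 93 108 149 175 183 190 205 212 211 212 211 215 214 212 213 213 211 181 155 146 132 112  95  90  86  82]
 [ 97  93 101 113 121 137 176 202 207 195 196 210 213 214 212 199 190 166 141 124 104  92  91  90  92  87]
 [101  96  95  95  96 100 120 167 177 164 161 202 213 211 208 
[... 1068 characters left out ...]
0 153 153 150 152 151 146 138 127 100  83  77]
 [137 144 145 144 142 148 149 150 147 143 144 146 143 145 142 145 145 144 144 142 144 148 143 122  92  78]
 [146 140 148 144 141 142 143 144 142 142 144 147 143 144 142 144 146 145 145 144 146 149 145 132 101  80]
 [142 142 146 145 144 143 144 144 143 142 145 144 144 141 141 142 143 146 144 141 146 148 143 132 105  85]
 [142 145 144 145 141 141 144 144 143 142 143 145 144 139 143 144 144 143 142 144 144 146 142 133 103  89]
 [143 146 147 145 145 141 142 142 140 143 142 146 143 143 142 144 143 144 142 143 142 145 145 134 103  87]]
grasp [0.5103285  0.14939573] yellow [0.5083391 0.1528412]
0.6552261953788205 -0.09134039604912893 1.1300000000000001
```

Both tips sit at the same image row to within about 1 px (0.9 mm), so the knob is done. Next is the board.

```bash
python3 -m inch '.22 -.03 .1 -.002 1; .22 -.03 .1 0 1; .215 -.03 .15 0 1; 0 0 .25 0 1; 0 0 .25 0 1; 0 0 .14 0 1; 0 0 .14 0 1; 0 0 0 0 1' 25
python3 -m inch '0 0 0 0 1; 0 0 0 0 0; 0 0 0 0 0; 0 0 0 0 0; 0 0 0 0 0; 0 0 0 0 0; 0 0 0 0 0; 0 0 0 0 0'
```

```text
time_s: 10.4
tcp_pos: [0.51, 0.1485, 0.0167]
eef_rot: [179.8, -0.1, -91.9]
contact_force: [-0.2, 0.3, 0.4]
gripper_width: 0.088
gripper_force: 0.0
time_s: 11.4
tcp_pos: [0.5108, 0.1489, 0.018]
eef_rot: [180.0, -0.0, -91.9]
contact_force: [-0.4, -0.4, 0.8]
gripper_width: 0.0327
gripper_force: 25.0
```

```bash
python3 -m inch '0 0 -.2 0 0; 0 0 -.28 0 0; 0 0 -.1 0 0; .15 -.04 0 0 0; .25 -.06 0 0 0; .25 -.06 0 0 0; .25 -.06 0 0 0; .25 -.06 0 0 0'
python3 -m inch '.25 -.06 0 0 0; .25 -.06 0 0 0; .25 -.06 0 0 0; .25 -.06 0 0 0; .25 -.06 0 0 0; .1 -.02 0 0 0; 0 0 0 0 0; 0 0 0 0 0'
python3 - <<'E'
from h import *
c=capture("wrist"); cv2.imwrite("pics/w4.png",cv2.resize(c["color"],(768,576),interpolation=cv2.INTER_CUBIC)); s=get_state(); print(s["tcp_pos"],s["eef_rot"],s["gripper_width"],s["joints"].round(1)); np.savez("w4.npz",**c)
E
```

```text
time_s: 12.4
tcp_pos: [0.5467, -0.0261, 0.1044]
eef_rot: [179.9, -0.0, -91.9]
contact_force: [1.2, 0.3, -0.7]
gripper_width: 0.0327
gripper_force: 25.0
time_s: 13.4
tcp_pos: [0.5878, -0.2281, 0.1047]
eef_rot: [180.0, 0.0, -91.9]
contact_force: [-0.9, 1.5, -1.5]
gripper_width: 0.0326
gripper_force: 25.0
[ 0.58793727 -0.2279546   0.10489149] [ 1.79977261e+02  1.29485501e-02 -9.18878152e+01] 0.03251368798809271 [ -3.5  22.1 -14.   -0.  -53.9   1.6]
```

View pics/w4.png

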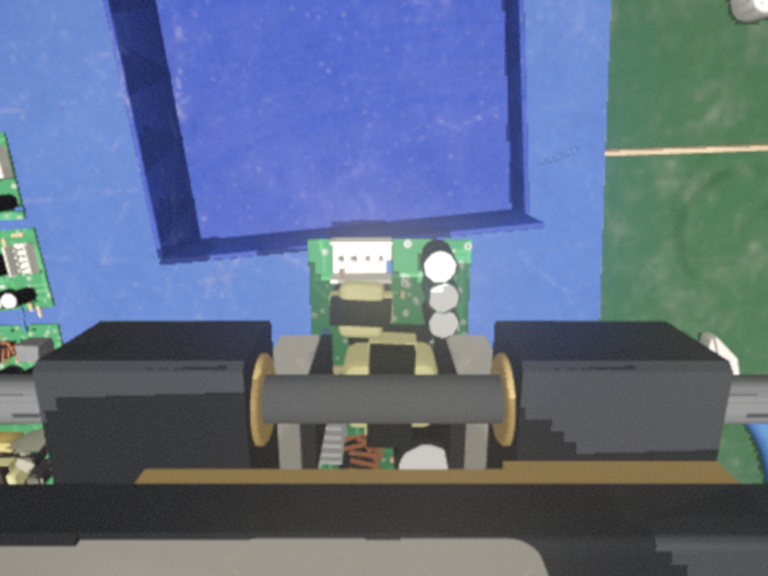

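The held board is in view at the bottom. The bin's +x/+y rim corner is at (162,263), its low −x/+y corner at (542,224), and the −x wall runs up along col 520.

```bash
python3 - <<'E'
from h import *
c=dict(np.load("w4.npz")); r=lambda k,z:ray(c,np.array([k])/1.5,z)[0]
A=r((162,263),.053); print("A",A)
for z in (.03,.053):
    B=r((542,224),z); v=A-B; print(z,B,"len",np.hypot(*v),"yaw",np.degrees(np.arctan2(v[1],v[0])))
C=r((108,0),.053); v=A-C; print("A->top edge yaw",np.degrees(np.arctan2(-v[0],v[1])))
th=np.radians(4.0); ctr=gauge([-.08,-.06],A,th); print("centre",ctr)
bc=(ctr*1+np.array([.6016,-.3145]))/2; t=gauge([.0025,-.005],bc,th); p=np.array([.5879,-.2280]); d=t-p; y=np.radians(-91.89)
print("board target",bc,"tcp",t,d@[np.cos(y),np.sin(y)]/.15,d@[np.sin(y),-np.cos(y)]/.15)
E
```

```text
A [ 0.67893024 -0.25162785]
0.03 [ 0.51522981 -0.25890396] len 0.1638620481221701 yaw 2.5449915036758703
0.053 [ 0.52222919 -0.26256863] len 0.15708252240464082 yaw 3.993878739005293
A->top edge yaw 3.296212138162112
centre [ 0.6033105  -0.31706221]
board target [ 0.60245525 -0.31578111] tcp [ 0.60529794 -0.32059454] 0.6131357738700919 -0.1362821020559133
```

```bash
python3 -m inch '.2 -.045 0 0 0; .2 -.045 0 0 0; .213 -.046 0 0 0; 0 0 0 -.016 0; 0 0 .1 0 0; 0 0 .15 0 0; 0 0 .15 0 0; 0 0 .1 0 0'
python3 -m inch '0 0 0 0 0; 0 0 .05 0 0; 0 0 .025 0 0; 0 0 .02 0 0; 0 0 0 0 0; 0 0 0 0 0; 0 0 0 0 0; 0 0 0 0 0'
```

```text
time_s: 14.45
tcp_pos: [0.6048, -0.3201, 0.0282]
eef_rot: [179.9, 0.0, -86.2]
contact_force: [0.3, -0.9, -0.9]
gripper_width: 0.0327
gripper_force: 25.0
time_s: 15.45
tcp_pos: [0.6055, -0.3215, 0.0159]
eef_rot: [-180.0, -0.0, -86.2]
contact_force: [0.1, 0.4, -0.3]
gripper_width: 0.0326
gripper_force: 25.0
```

```bash
python3 -m inch '0 0 .015 0 0; 0 0 0 0 0; 0 0 0 0 .6; 0 0 0 0 .6; 0 0 0 0 .6; 0 0 0 0 .6; 0 0 0 0 .6; 0 0 0 0 .6'
python3 -m inch '0 0 -.1 0 .6; 0 0 -.2 0 .6; 0 0 -.3 0 .6; 0 0 -.3 0 .6; -.2 0 -.2 0 .6; -.3 0 0 0 .6; -.3 0 0 0 .6; -.3 0 0 0 .6'
python3 - <<'E'
from h import *
import time
c=capture("top"); w=capture("wrist"); a=c["color"][145:245,95:425]
im=np.vstack([cv2.resize(a,(792,240),interpolation=cv2.INTER_CUBIC), cv2.resize(w["color"][:230],(792,356))]); cv2.imwrite("pics/f.png",im); s=get_state(); print(s["tcp_pos"],s["gripper_force"],im.shape)
E
```

```text
time_s: 16.45
tcp_pos: [0.6055, -0.3214, 0.0136]
eef_rot: [-180.0, -0.0, -86.2]
contact_force: [0.5, -0.4, 0.0]
gripper_width: 0.0525
gripper_force: 0.0
time_s: 17.45
tcp_pos: [0.5944, -0.1556, 0.1801]
eef_rot: [-179.9, -0.0, -86.2]
contact_force: [0.3, 0.4, -0.5]
gripper_width: 0.0525
gripper_force: 0.0
[ 0.59450448 -0.1534745   0.18031849] 0.0 (596, 792, 3)
```

View pics/f.png

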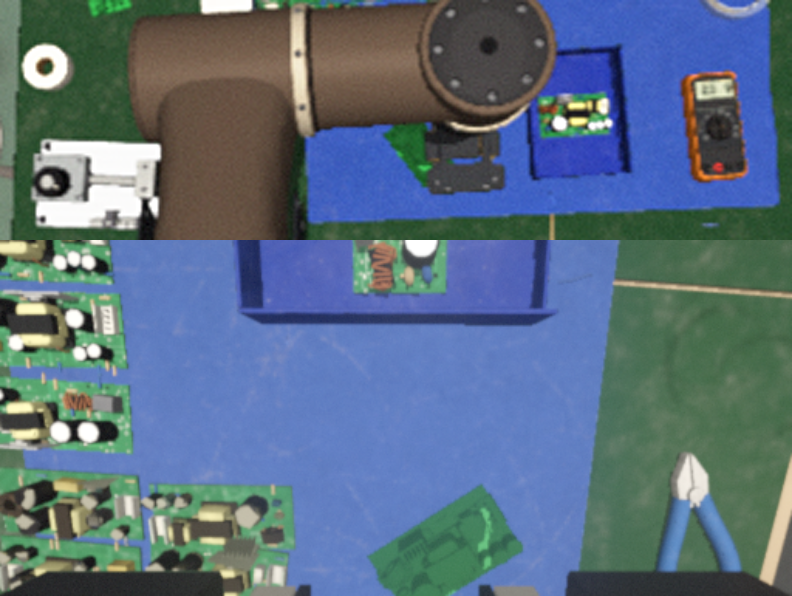

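The board lies flat in the middle of the bin at (573,115), and the roll and multimeter have not moved. The gripper is clear of everything, so I'm handing in.

```bash
python3 -c "
from plant import close_job; print(close_job())"
```

```text
the job is handed in; nothing more can be done
None
```

The board lies flat in the small bin, the pointer lined up with the pointed clip to within about 1 mm when last measured (before the board was lifted), no bystander was touched, and the job was handed in at about 17.5 s; no verdict came back.

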